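# Roll the sample vial onto the reading line and read it

### The arm

A 6-joint arm with a two-finger parallel gripper is mounted at the origin on the work surface. World frame = base frame: x ahead of the robot, y to its left, z up, the work surface at z = 0. Lengths are in m, angles in rad, forces in N, time in s.
With the tool pointing down it reaches from about 0.35 to 0.975 m from the base axis. Payload 4.9 kg.
Tool frame: the origin (TCP) lies on the mounting face of the last link; the fingertips stand 173 mm ahead of it and the grasp point (between the pads) lies ctrl.pinch_z ahead of it (ctrl.pinch_z is the distance from the TCP to the grasp point, in m); z points along the fingers, y is the line along which they close (so a half turn about z gives the same grasp; the last joint's range is limited). The gripper opens to 85 mm and grips with 20 to 120 N. Pads are 22 mm wide; open, the fingers measure 114 mm over their backs; the gripper's body (76 mm by 85 mm) begins 54 mm behind the grasp point. The pads swing forward as they close: fully open they stand 13 mm farther back than shut.
Start: joints at [-1.35, 0.053, 1.613, -0, 1.476, -0.119], TCP at [0.208, -0.589, 0.405] pointing down, gripper open.
Joint ranges: [-3.01, 3.01], [-1.01, 2.22], [0.06, 2.58], [-1.02, 4.17], [0.09, 2.62], [-3.14, 3.14]. Speed limits (rad/s): [2.57, 2.57, 3.14, 3.14, 3.14, 3.14].

### API

Orientations are given as a rotation vector (axis times angle).
In Python, from station import telemetry, eyes, ctrl gives the robot as it stands.
- The arm moves only by the tool apply_moves, never from a script. Its argument "plan" is a list of rows, each a list of 5 numbers: the finger opening in m, from 0 to 0.0854, then the shift along the tool's x, y, z in m, then the turn about the tool's z in rad. In form: [[jaw, x, y, z, roll], ...]. A call has 1 to 12 rows; each row is the pose to reach, as a shift and turn from the pose commanded when the call began, along the tool's axes at that moment; what a row does not reach only later rows make up. A row lasts 1/12 s, in which the tool goes at most 41.7 mm and 7.16 degrees, less where a joint would pass 70% of its speed; a pose out of reach is approached as far as the arm can. A call with a gripper value outside its range is refused whole. The fingers move at their own pace and stop on an object; "newtons" is the grip in N (left out, the last holds). Time passes only in rows, so rows that repeat a pose let the fingers close. It gives the time, the measured TCP pose, the force, the opening and the grip force at its end, in the units of the state.
- telemetry.get_obs(): the state, without advancing time (a new reading comes with each control period).
- eyes.get_image(name): name is "scene" or "top" or "wrist"; returns a dict with "img" (400x640x3 uint8, blue, green, red), "range_z" (400x640 float32, m along the optical axis (not along the pixel's ray), 0 where there is no reading), "K" (3x3 intrinsics, pixels), "pose" (4x4, takes a point from camera to world coordinates); the wrist camera has in their place "hand_eye" (4x4, takes a point from camera to tool coordinates, whose origin is the TCP and whose axes are the flange's). Camera axes: x right, y down, z forward; pixel columns grow to the right and rows downward; lengths in m; the calibration is good to about 2 mm. A picture is of the moment at which its call begins: read the wrist's pose just before it.
- ctrl.finish_job(): hands the job in; it is judged then, once.
Trained networks look in a picture, given as the dict that the camera call returned (one of the last four; its "shot" number tells which), for a name from the list of things; names that differ only in an ending like _2 or _b are one class to them, and where a whole thing is asked for, a point or a joint stands for the part that bears it (a point fixed in the world has none). Each returns a list of dicts, best first, with "confidence" (0 to 1); they miss things now and then, are a little off and sometimes report something else, mostly with a low value. They report only what shows in the picture. A call takes as long as a camera call.
- eyes.search_frame(thing, picture): "box" ([left, top, right, bottom] in pixels, round what is visible of it).
- eyes.outline_of(thing, picture): "region" (400x640 bool, what is visible of it) and "box" ([left, top, right, bottom] in pixels, round what is visible of it).
- eyes.tip_of(thing, picture): "point" ([column, row] in pixels: a listed point, or the origin of a listed thing).
The state is a dict: "t": time; "q": joint angles; "dq": joint speeds; "effort": joint torques, N m; "tool_pos": TCP position; "tool_rot": TCP orientation; "contact_force": force on the tool from outside, world axes, zero at the start; "wrist_torque": the same for the moment, N m; "opening": finger opening in m; "grip_force": force on a finger pad.
Only numpy, scipy, OpenCV 4.12 (cv2) and the standard library are available. Lean on these libraries where they do the work, as an engineer would, in place of code of your own. Each camera call takes 0.05 s, during which the arm holds its last target. There are 200 camera calls.

### The job

A capped glass sample vial lies on the rubber mat of the vial reader. With the fingertips on its top, gently roll it along the mat, never picking it up, until it rests centred over the white reading line and lengthwise along it. Then, with the vial lying still on the line, press the reader's key fully down and let it go; do not press it before that, and do not shift anything else on the bench.

Things in the scene. Friction and masses are not known exactly. Their poses are not given: they have to be found in the camera images.
- vial: Lying vial: glass, white cap, white label with black rings. Cylinder 40 mm across, 110 mm long, 60 to 120 g. Origin: its middle, on the axis, 20 mm above the mat. y axis along the vial; x, z turn as it rolls (z up at first). Starts 50 to 100 mm from the line, at its -x side, up to 10 degrees askew. Its top moves twice as far as the vial; the mat soon stops it. Pushed low at the back it may jam on the finger.
- line_mid (a point): Middle of the white reading line, on the surface of the black mat, which is level and 14 mm above the bench. The line is 3 mm wide, 200 mm long, along this frame's y axis; x points across the mat, away from the robot; z is up. The mat reaches from x = -180 to 75 mm and y = -130 to 110 mm; metal lips 7 mm high bound it at x = -188 and 82 mm.
- reader: The vial reader: a fixed white and grey deck 14 mm high. Origin: its underside, below the middle of the line; axes as line_mid. It spans x = -200 to 100 mm, y = -215 to 165 mm. Its reading head stands on a post beyond the -y end of the line: all of it lies beyond y = -140 mm and reaches 226 mm above the bench.
- key_top (a point): Middle of the top face of the read key, a light oblong push key 46 x 32 mm in a black bezel, on the deck beyond the +y end of the line, at x = -30, y = 132 mm of line_mid. Its top stands 13 mm above the deck (27 mm above the bench) when up. It is pressed straight down.
- read_key (a joint): Travel of the read key in m: 0 up, 0.005 fully down. It springs back; it takes about 1.4 N to start and 5 N to reach the bottom.
- vial_b: Bystander: capped sample vial like the lying one but standing upright on the bench beside the station, 40 mm diameter, 110 mm tall; origin at the centre of its underside.
- vial_c: Bystander: a second upright sample vial, 40 mm diameter, 110 mm tall, beside the station; origin at the centre of its underside.
- jar: Bystander: upright amber glass jar with black lid, 60 mm diameter, 90 mm tall, beside the station; origin at the centre of its underside.
- weight: Bystander: brass 200 g weight with a knob, 38 mm diameter, 60 mm tall, on the left towards the robot; origin at the centre of its underside.
- scoop: Bystander: steel spoon 190 mm long lying on the right towards the robot; origin under its middle.

How it is judged:
On the way, in this order (a step that is already met when the one before it is completed fails the run):
1. the vial is rolled: it has turned about its own axis by more than 100 degrees (angle between vial's own z axis and vertical above 1.75 rad).
2. the vial rests on the reading line (x of vial in the frame of line_mid between -0.007 and 0.007 m and y of vial in the frame of line_mid between -0.03 and 0.03 m and angle between the y axis of vial and the y axis of line_mid, either way round below 0.12 rad and z of vial in the frame of line_mid between 0.016 and 0.024 m and linear speed of vial below 0.01 m/s), for 0.3 s.
3. the read key is pressed down with the vial lying on the line (x of vial in the frame of line_mid between -0.007 and 0.007 m and y of vial in the frame of line_mid between -0.03 and 0.03 m and angle between the y axis of vial and the y axis of line_mid, either way round below 0.12 rad and z of vial in the frame of line_mid between 0.016 and 0.024 m and value of joint read_key above 0.004 m), for 0.05 s.
At the end, for the whole second after the job is handed in: The vial lies on the mat, at rest, its middle within 7 mm of the reading line across it and within 30 mm of the line's middle along it, its axis within 7 degrees of the line; the read key has been pressed (at least 4 of its 5 mm) and is up again (all of step 2 and value of joint read_key below 0.001 m); the robot touches nothing.
It fails at once if the vial is lifted off the mat or rolls off the deck (z of vial in the frame of line_mid above 0.03 m or z of vial in the frame of line_mid below 0.01 m).
It fails at once if the vial is pushed or squeezed with more than 60 N (contact force between the fingers and vial above 60 N).
It fails at once if the read key is pressed while the vial is not on the line (value of joint read_key above 0.003 m and not (x of vial in the frame of line_mid between -0.007 and 0.007 m and y of vial in the frame of line_mid between -0.03 and 0.03 m and angle between the y axis of vial and the y axis of line_mid, either way round below 0.12 rad and z of vial in the frame of line_mid between 0.016 and 0.024 m)).
It fails at once if another thing on the bench is shifted by more than 15 mm (distance of any of vial_b, vial_c, jar, weight, scoop from where it was at the start of the episode above 0.015 m).
It also fails if it takes over 64 s, if anything falls off the work surface, if the arm or the gripper's body presses on something with over 40 N, if the wrist force passes 120 N, or if a joint passes its speed limit or range.

## Working session

There is one attempt and no reset: what is moved stays moved. The work goes in short steps, Python scripts to look and compute and a tool call to move; the robot and the scene stay as the last step left them, time stands still between calls to the robot, and variables do not carry over. Pictures are saved under pics/ and viewed, at most 10 in all, crops included, and the job is handed in when it is done.

Besides the shell and the picture viewer there is one more tool, called after "Emit:" in YAML: its name, and indented under it one key for each argument. apply_moves: Moves the arm, as the interface text tells. Its arguments: {"type":"object","properties":{"plan":{"type":"array","items":{"type":"array","items":{"type":"number"}}},"newtons":{"type":"number"}},"required":["plan"]}

```bash
ls; mkdir -p pics; cat > h.py <<'E'
import numpy as np, cv2
from scipy.spatial.transform import Rotation as R
from station import telemetry, eyes, ctrl
def world(p,u,v,z=None,pose=None):
    """pixel -> world; depth if z None, else intersect plane z"""
    T=p['pose'] if pose is None else pose; K=p['K']
    r=np.linalg.inv(K)@np.array([u,v,1.0])
    if z is None:
        d=p['range_z'][int(round(v)),int(round(u))]; return T[:3,:3]@(r*d)+T[:3,3]
    d=T[:3,:3]@r; return T[:3,3]+d*(z-T[2,3])/d[2]
def cloud(p,mask,pose=None):
    T=p['pose'] if pose is None else pose
    v,u=np.nonzero(mask&(p['range_z']>0)); d=p['range_z'][v,u]
    r=np.linalg.inv(p['K'])@np.vstack([u,v,np.ones_like(u)])*d
    return (T[:3,:3]@r).T+T[:3,3]
E
python3 - <<'E'
from h import *
o=telemetry.get_obs(); print(o['t'],o['tool_pos'],o['tool_rot'],R.from_rotvec(o['tool_rot']).as_matrix().round(3),ctrl.pinch_z)
p=eyes.get_image('top'); cv2.imwrite('pics/top.png',p['img'])
s=eyes.get_image('scene'); cv2.imwrite('pics/scene.png',s['img'])
print(p['pose'].round(3),p['K'])
for n in ['vial','line_mid','key_top']:
  for q in eyes.tip_of(n,p)[:3]: print(n,q, world(p,*q['point']))
for q in eyes.outline_of('vial',p)[:3]:
  c=cloud(p,q['region']); print(q['box'],q['confidence'],c.min(0),c.max(0),np.median(c,0))
E
```

```text
pics
0.0 [ 0.20823927 -0.58901109  0.40346515] [-3.09437091e+00 -5.30710982e-01  1.55927165e-04] [[ 0.943  0.333 -0.   ]
 [ 0.333 -0.943  0.002]
 [ 0.    -0.002 -1.   ]] 0.1547
[[ 0.013 -0.992  0.127  0.328]
 [-1.    -0.011  0.018 -0.007]
 [-0.016 -0.127 -0.992  1.571]
 [ 0.     0.     0.     1.   ]] [[475.72691347   0.         315.63184963]
 [  0.         475.72691347 206.0749333 ]
 [  0.           0.           1.        ]]
vial {'point': [334.5, 199.1], 'confidence': 0.73} [ 0.54422287 -0.03996429  0.06064256]
vial {'point': [261.3, 141.4], 'confidence': 0.56} [0.72247243 0.19548056 0.09627307]
vial {'point': [259.2, 205.8], 'confidence': 0.53} [0.51979419 0.20112284 0.06214086]
line_mid {'point': [335.5, 168.5], 'confidence': 0.72} [ 0.65396754 -0.04351335  0.01377578]
key_top {'point': [295.3, 175.6], 'confidence': 0.46} [0.62567973 0.08917671 0.02905102]
[249.2, 126.6, 267.9, 151.4] 0.8 [0.72007235 0.18487741 0.008117  ] [0.75999957 0.22472454 0.11877937] [0.7325126  0.20121849 0.10651167]
[247.8, 198.1, 265.5, 211.6] 0.72 [ 0.51313165  0.1955977  -0.0036094 ] [0.56705961 0.24379613 0.12140079] [0.52893382 0.21069409 0.10701133]
[319.8, 188.1, 352.7, 204.4] 0.71 [ 0.52134865 -0.09353183  0.00493805] [0.57464905 0.01383923 0.06070963] [ 0.5458846  -0.04172202  0.05029457]
```

```bash
python3 - <<'E'
from h import *
p=eyes.get_image('top'); b=p['img']; 
cv2.imwrite('pics/crop.png',cv2.resize(b[110:250,220:420],None,fx=4,fy=4,interpolation=cv2.INTER_CUBIC))
g=b.max(2).astype(float)
# white line: bright pixels near line_mid
m=np.zeros(g.shape,bool); m[160:178,305:370]=True
# per-column brightest row
for u in range(306,370,4): 
  c=g[158:180,u]; v=158+np.argmax(c); print(u,v,c.max(), world(p,u,v,0.014)[:2].round(4))
E
```

```text
306 169 168.0 [0.6513 0.0548]
310 169 133.0 [0.6514 0.0415]
314 169 82.0 [0.6516 0.0281]
318 170 129.0 [0.6483 0.0147]
322 170 135.0 [0.6484 0.0014]
326 170 100.0 [ 0.6485 -0.0119]
330 171 130.0 [ 0.6453 -0.0253]
334 171 185.0 [ 0.6454 -0.0386]
338 171 143.0 [ 0.6455 -0.0519]
342 171 90.0 [ 0.6456 -0.0652]
346 172 133.0 [ 0.6424 -0.0785]
350 172 141.0 [ 0.6425 -0.0918]
354 172 103.0 [ 0.6426 -0.1051]
358 173 126.0 [ 0.6394 -0.1184]
362 173 177.0 [ 0.6395 -0.1317]
366 161 22.0 [ 0.6803 -0.145 ]
```

View pics/crop.png

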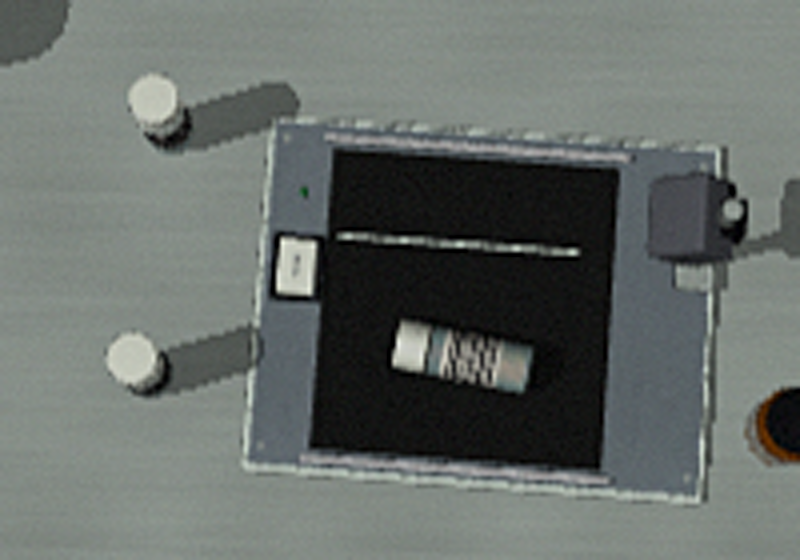

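View pics/scene.png

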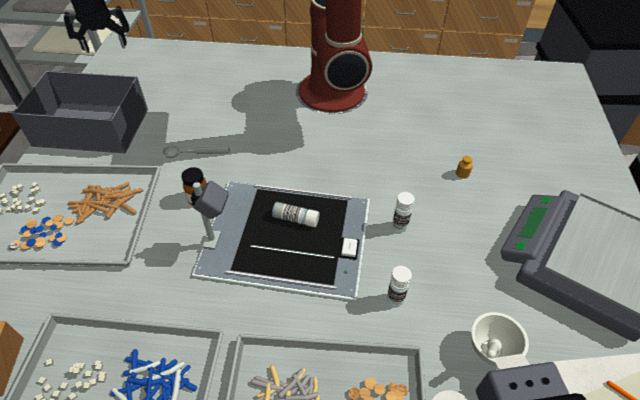

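The top view shows the line from (337,236) to (580,252) in the crop, the vial near (462,355) with its cap at the +y end, the key at (297,265) and the reading head at the right. I'll fly high to above the vial for a wrist look.

Emit:
apply_moves:
  plan:
    - [0.05, 0.03, -0.02, -0.03, 0.05]
    - [0.05, 0.06, -0.05, -0.06, 0.1]
    - [0.05, 0.09, -0.07, -0.06, 0.15]
    - [0.05, 0.12, -0.1, -0.06, 0.2]
    - [0.05, 0.15, -0.12, -0.06, 0.25]
    - [0.05, 0.18, -0.146, -0.06, 0.3]
    - [0.05, 0.21, -0.17, -0.06, 0.35]
    - [0.05, 0.24, -0.195, -0.06, 0.4]
    - [0.05, 0.27, -0.22, -0.06, 0.4]
    - [0.05, 0.3, -0.243, -0.06, 0.4]
    - [0.05, 0.33, -0.268, -0.06, 0.4]
    - [0.05, 0.36, -0.29, -0.06, 0.4]
  newtons: 30

```text
t: 1.35
tool_pos: [0.4515, -0.1938, 0.465]
tool_rot: [3.14, -0.094, 0.001]
contact_force: [0.9, -0.2, 0.4]
opening: 0.05
grip_force: 0.0
```

```bash
python3 - <<'E'
from h import *
o=telemetry.get_obs(); M=R.from_rotvec(o['tool_rot']).as_matrix()
print(o['t'],o['tool_pos'],M.round(3),o['contact_force'],o['opening'])
print('shift in tool to vial', M.T@(np.array([0.545,-0.04,0.45])-o['tool_pos']), 'yaw y',np.degrees(np.arctan2(M[1,1],M[0,1])))
E
```

```text
1.35 [ 0.45149224 -0.19378694  0.46504493] [[ 0.998 -0.06   0.001]
 [-0.06  -0.998 -0.   ]
 [ 0.001  0.    -1.   ]] [ 0.93563555 -0.1730199   0.35849291] 0.05001705428629666
shift in tool to vial [ 0.08409324 -0.15912932  0.01505523] yaw y -93.44214367890494
```

Emit:
apply_moves:
  plan:
    - [0.05, 0.02, -0.04, 0, 0]
    - [0.05, 0.04, -0.08, 0, 0]
    - [0.05, 0.06, -0.12, 0, 0]
    - [0.05, 0.084, -0.16, 0, 0]
    - [0.05, 0.084, -0.16, 0, 0]
    - [0.05, 0.084, -0.16, 0, 0]

```text
t: 1.85
tool_pos: [0.5456, -0.0387, 0.4644]
tool_rot: [-3.14, 0.087, 0.001]
contact_force: [0.0, 0.2, 0.3]
opening: 0.05
grip_force: 0.0
```

```bash
cat >> h.py <<'E'
def wrist():
    o=telemetry.get_obs(); T=np.eye(4); T[:3,:3]=R.from_rotvec(o['tool_rot']).as_matrix(); T[:3,3]=o['tool_pos']
    p=eyes.get_image('wrist'); p['pose']=T@p['hand_eye']; return o,T,p
E
python3 - <<'E'
from h import *
o,T,p=wrist(); cv2.imwrite('pics/w1.png',p['img']); print(T.round(4)); print(p['hand_eye'].round(3))
for n in ['vial','line_mid','key_top']:
  for q in eyes.tip_of(n,p)[:2]: print(n,q, world(p,*q['point']))
for q in eyes.outline_of('vial',p)[:2]:
  c=cloud(p,q['region']); print(q['box'],q['confidence'],c.min(0),c.max(0),np.median(c,0))
E
```

```text
[[ 9.985e-01 -5.540e-02 -4.000e-04  5.456e-01]
 [-5.540e-02 -9.985e-01  6.000e-04 -3.870e-02]
 [-4.000e-04 -6.000e-04 -1.000e+00  4.644e-01]
 [ 0.000e+00  0.000e+00  0.000e+00  1.000e+00]]
[[ 0.    -0.945 -0.327  0.085]
 [ 1.     0.001 -0.001  0.   ]
 [ 0.001 -0.327  0.945  0.031]
 [ 0.     0.     0.     1.   ]]
vial {'point': [127.2, 170.3], 'confidence': 0.8} [0.5414995  0.19680245 0.03357877]
vial {'point': [323.8, 154.6], 'confidence': 0.58} [ 0.55163777 -0.04078528  0.05283391]
line_mid {'point': [318.4, 64.6], 'confidence': 0.96} [ 0.64796748 -0.03988407  0.01356597]
key_top {'point': [199.8, 92.1], 'confidence': 0.67} [0.62579967 0.0966121  0.02589777]
[50.3, 154.4, 145.7, 215.2] 0.89 [ 0.48517991  0.19443598 -0.00125331] [0.55586087 0.32233372 0.11209496] [0.54018169 0.20207561 0.09249847]
[275.3, 130.4, 374.7, 176.2] 0.66 [ 0.51813728 -0.1013887   0.01284955] [0.5794132  0.01299189 0.0558568 ] [ 0.55351091 -0.0438636   0.05041639]
```

View pics/w1.png

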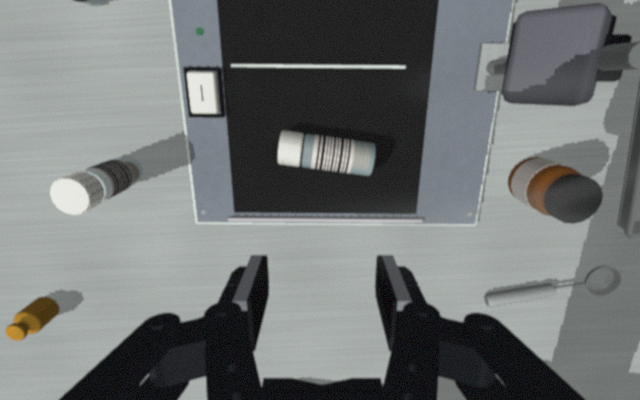

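The wrist view shows the vial at (325,153), cap left, tilted against the line running (231,66)–(406,67), and the key at (203,92). Next I'll fit both exactly.

```bash
cat >> h.py <<'E'
from scipy.optimize import least_squares
def fit_vial(p,guess,rad=0.075):
    c=cloud(p,np.ones(p['range_z'].shape,bool)); g=np.array(guess)
    c=c[(c[:,2]>0.036)&(c[:,2]<0.065)&(np.hypot(c[:,0]-g[0],c[:,1]-g[1])<rad)]
    ym=np.median(c[:,1])
    f=lambda s: np.hypot((c[:,0]-s[0]-s[1]*(c[:,1]-ym))*np.cos(np.arctan(s[1])),c[:,2]-s[2])-0.02
    s=least_squares(f,[np.median(c[:,0]),0,0.034],loss='soft_l1',f_scale=0.002).x
    a=np.array([s[1],1])/np.hypot(s[1],1); t=(c[:,:2]-[s[0],ym])@a
    lo,hi=np.percentile(t,[.5,99.5]); m=np.array([s[0],ym])+a*(lo+hi)/2
    return m,s[2],np.arctan(s[1]),hi-lo,len(c)
def fit_line(p,mid,yslope=0.06):
    v,u=np.nonzero(p['img'].min(2)>110)
    w=np.array([world(p,a,b,0.014)[:2] for a,b in zip(u,v)]); d=w-mid
    x=d[:,0]-yslope*d[:,1]; w=w[(abs(x)<0.015)&(abs(d[:,1])<0.104)]
    k,b=np.polyfit(w[:,1],w[:,0],1); r=abs(w[:,0]-k*w[:,1]-b); w=w[r<.004]; k,b=np.polyfit(w[:,1],w[:,0],1)
    ym=(w[:,1].min()+w[:,1].max())/2
    return np.array([k*ym+b,ym]),np.arctan(k),np.ptp(w[:,1]),len(w)
E
python3 - <<'E'
from h import *
o,T,p=wrist()
v=fit_vial(p,[0.549,-0.041]); l=fit_line(p,[0.648,-0.04]); print(v); print(l)
a=l[1]; L=np.array([[np.cos(a),-np.sin(a)],[np.sin(a),np.cos(a)]]) # rows x',y' of line frame
print('in line frame',L@(v[0]-l[0]),np.degrees(v[2]-a)); 
print('vial in tool',T[:2,:2].T@(v[0]-T[:2,3]),'tool y slope',np.degrees(np.arctan(T[0,1]/T[1,1])))
print('key', L.T@[-.03,.132]+l[0])
E
```

```text
(array([ 0.54991489, -0.04306964]), np.float64(0.033113635535716966), np.float64(0.1949531681293546), np.float64(0.10812323724117652), 3103)
(array([ 0.64697034, -0.03921503]), np.float64(0.06257452227881964), np.float64(0.1998990968873455), 720)
in line frame [-0.09662446 -0.0099163 ] 7.58473770489266
vial in tool [0.00589883 0.00019571] tool y slope 3.5674893138648636
key [0.6252835  0.09440264]
```

Emit:
apply_moves:
  plan:
    - [0.06, -0.002, -0.001, 0.03, 0.07]
    - [0.06, -0.002, -0.001, 0.07, 0.133]
    - [0.06, -0.002, -0.001, 0.11, 0.133]
    - [0.06, -0.002, -0.001, 0.15, 0.133]
    - [0.06, -0.002, -0.001, 0.18, 0.133]
    - [0.06, -0.002, -0.001, 0.205, 0.133]
    - [0.06, -0.002, -0.001, 0.22, 0.133]
    - [0.06, -0.002, -0.001, 0.227, 0.133]
    - [0.06, -0.002, -0.001, 0.227, 0.133]
    - [0.06, -0.002, -0.001, 0.227, 0.133]

```text
t: 2.98
tool_pos: [0.5428, -0.0408, 0.2385]
tool_rot: [3.127, -0.305, 0.002]
contact_force: [0.2, -0.6, 0.3]
opening: 0.0599
grip_force: 0.0
```

```bash
python3 - <<'E'
from h import *
o,T,p=wrist(); cv2.imwrite('pics/w2.png',p['img']); print(T.round(4)[:3]); print(o['contact_force'])
E
```

```text
[[ 9.812e-01 -1.931e-01  1.000e-03  5.428e-01]
 [-1.931e-01 -9.812e-01 -2.000e-04 -4.080e-02]
 [ 1.000e-03  0.000e+00 -1.000e+00  2.385e-01]]
[ 0.23537108 -0.58890089  0.30184578]
```

View pics/w2.png

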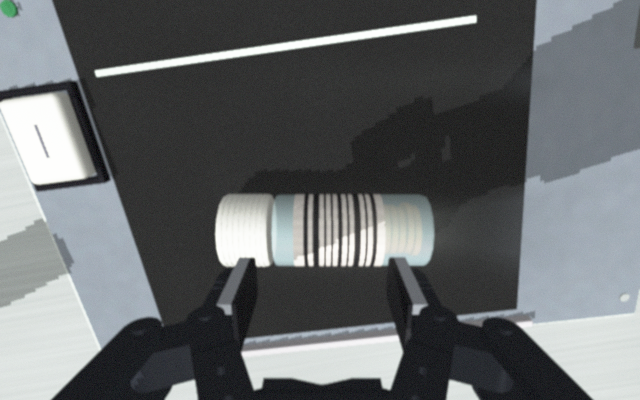

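The vial (325,230) lies parallel to the finger line, and the fingertips (240,270) and (400,270) sit over its back half. I'll feel downwards.

Emit:
apply_moves:
  plan:
    - [0.06, 0, 0, 0.004, 0]
    - [0.06, 0, 0, 0.007, 0]
    - [0.06, 0, 0, 0.01, 0]
    - [0.06, 0, 0, 0.01, 0]

```text
t: 3.37
tool_pos: [0.5424, -0.04, 0.2273]
tool_rot: [-3.127, 0.303, 0.001]
contact_force: [-1.1, -0.6, 0.3]
opening: 0.0602
grip_force: 0.0
```

Emit:
apply_moves:
  plan:
    - [0.06, 0, 0, 0.002, 0]
    - [0.06, 0, 0, 0.003, 0]
    - [0.06, 0, 0, 0.004, 0]
    - [0.06, 0, 0, 0.004, 0]

```text
t: 3.7
tool_pos: [0.5425, -0.04, 0.2234]
tool_rot: [-3.127, 0.303, 0.001]
contact_force: [-0.2, 0.1, 0.4]
opening: 0.0599
grip_force: 0.0
```

Emit:
apply_moves:
  plan:
    - [0.06, 0, 0, 0.001, 0]
    - [0.06, 0, 0, 0.002, 0]
    - [0.06, 0, 0, 0.002, 0]

```text
t: 3.95
tool_pos: [0.543, -0.0401, 0.2223]
tool_rot: [3.127, -0.303, 0.002]
contact_force: [-0.2, 0.1, 2.6]
opening: 0.0602
grip_force: 1.0
```

Emit:
apply_moves:
  plan:
    - [0.06, 0, 0, 0.001, 0]
    - [0.06, 0, 0, 0.001, 0]

```text
t: 4.12
tool_pos: [0.5435, -0.0402, 0.2222]
tool_rot: [3.127, -0.303, 0.005]
contact_force: [-0.3, 0.1, 5.4]
opening: 0.0596
grip_force: 2.7
```

Emit:
apply_moves:
  plan:
    - [0.06, 0, 0, 0.001, 0]
    - [0.06, 0, 0, 0.001, 0]

```text
t: 4.28
tool_pos: [0.544, -0.0403, 0.2221]
tool_rot: [3.126, -0.303, 0.008]
contact_force: [-0.3, 0.2, 7.3]
opening: 0.0602
grip_force: 4.1
```

Contact at about 7 N, soft. First stroke.

Emit:
apply_moves:
  plan:
    - [0.06, 0.002, 0, 0, 0]
    - [0.06, 0.006, 0, 0, 0]
    - [0.06, 0.011, 0, 0, 0]
    - [0.06, 0.016, 0, 0, 0]
    - [0.06, 0.021, 0, 0, 0]
    - [0.06, 0.026, 0, 0, 0]
    - [0.06, 0.03, 0, 0, 0]
    - [0.06, 0.032, 0, 0, 0]
    - [0.06, 0.032, 0, 0, 0]
    - [0.06, 0.032, 0, 0, 0]

```text
t: 5.12
tool_pos: [0.5754, -0.0465, 0.2219]
tool_rot: [3.127, -0.303, 0.007]
contact_force: [-0.1, 0.6, 6.7]
opening: 0.0601
grip_force: 3.5
```

Emit:
apply_moves:
  plan:
    - [0.06, 0, 0, -0.004, 0]
    - [0.06, 0, 0, -0.01, 0]
    - [0.06, 0, 0, -0.014, 0]
    - [0.06, 0, 0, -0.014, 0]

```text
t: 5.45
tool_pos: [0.5742, -0.0463, 0.2347]
tool_rot: [3.127, -0.303, 0.002]
contact_force: [0.1, 0.7, 0.5]
opening: 0.0597
grip_force: 0.0
```

```bash
cat >> h.py <<'E'
LM=np.array([0.647,-0.0392]); LA=0.0626
L=np.array([[np.cos(LA),-np.sin(LA)],[np.sin(LA),np.cos(LA)]])
def report(g,name=None,rad=0.06):
    o,T,p=wrist()
    if name: cv2.imwrite('pics/'+name,p['img'])
    v=fit_vial(p,g,rad); print('vial',v[0].round(4),'z,len,n',v[1:2],v[3:])
    print('line frame mm',(L@(v[0]-LM)*1000).round(1),'skew deg',np.degrees(v[2]-LA).round(2))
    print('vial in tool mm',(T[:2,:2].T@(v[0]-T[:2,3])*1000).round(1),'tool skew',np.degrees(np.arctan(T[0,1]/T[1,1])-LA).round(2),'tcp z',T[2,3].round(4))
    try: print('line refit',fit_line(p,LM))
    except Exception as e: print(e)
E
python3 -c "
from h import *
report([0.567,-0.045],'w3.png')"
```

```text
vial [ 0.5658 -0.0465] z,len,n (np.float64(0.033327249664643746),) (np.float64(0.10776585649003788), 11689)
line frame mm [-80.6 -12.4] skew deg 7.65
vial in tool mm [-8.2  1.9] tool skew 7.48 tcp z 0.2347
line refit (array([ 0.64707823, -0.03926664]), np.float64(0.06313813661946428), np.float64(0.20082857944485774), 3122)
```

View pics/w3.png

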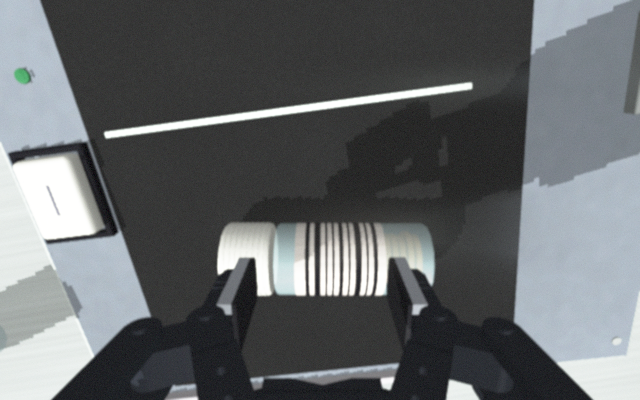

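It rolled 16 mm as expected, keeping 7.6° skew. The next stroke also turns a little to test yaw correction.

Emit:
apply_moves:
  plan:
    - [0.06, -0.017, 0.002, 0, 0]
    - [0.06, -0.017, 0.002, 0, 0]
    - [0.06, -0.017, 0.002, 0.008, 0]
    - [0.06, -0.017, 0.002, 0.013, 0]
    - [0.06, -0.017, 0.002, 0.014, 0]
    - [0.06, -0.017, 0.002, 0.014, 0]
    - [0.06, -0.014, 0.002, 0.014, -0.005]
    - [0.06, -0.008, 0.002, 0.014, -0.015]
    - [0.06, -0.002, 0.002, 0.014, -0.025]
    - [0.06, 0.004, 0.002, 0.014, -0.035]
    - [0.06, 0.01, 0.002, 0.014, -0.045]
    - [0.06, 0.016, 0.002, 0.014, -0.05]

```text
t: 6.5
tool_pos: [0.5916, -0.0514, 0.2219]
tool_rot: [-3.133, 0.225, -0.008]
contact_force: [1.1, 1.9, 8.1]
opening: 0.0601
grip_force: 3.8
```

Emit:
apply_moves:
  plan:
    - [0.06, 0, 0, 0, 0]
    - [0.06, 0, 0, 0, 0]
    - [0.06, 0, 0, -0.004, 0]
    - [0.06, 0, 0, -0.01, 0]
    - [0.06, 0, 0, -0.014, 0]
    - [0.06, 0, 0, -0.014, 0]

```text
t: 7.0
tool_pos: [0.5896, -0.0514, 0.2342]
tool_rot: [3.133, -0.225, 0.001]
contact_force: [0.4, 0.1, -0.1]
opening: 0.0599
grip_force: 0.0
```

```bash
python3 -c "
from h import *
report([0.583,-0.048])"
```

```text
vial [ 0.5826 -0.0497] z,len,n (np.float64(0.03325634598352573),) (np.float64(0.10778576676915863), 11867)
line frame mm [-63.6 -14.5] skew deg 4.82
vial in tool mm [-7.2 -0.6] tool skew 4.62 tcp z 0.2342
line refit (array([ 0.64705026, -0.03920662]), np.float64(0.06273343690751357), np.float64(0.2006463202539796), 2889)
```

Yaw follows the tool. Repeating.

Emit:
apply_moves:
  plan:
    - [0.06, -0.016, 0, 0, 0]
    - [0.06, -0.016, 0, 0, 0]
    - [0.06, -0.016, 0, 0.008, 0]
    - [0.06, -0.016, 0, 0.013, 0]
    - [0.06, -0.016, 0, 0.014, 0]
    - [0.06, -0.016, 0, 0.014, 0]
    - [0.06, -0.013, 0, 0.014, -0.005]
    - [0.06, -0.007, 0, 0.014, -0.015]
    - [0.06, -0.001, 0, 0.014, -0.025]
    - [0.06, 0.005, 0, 0.014, -0.035]
    - [0.06, 0.011, 0, 0.014, -0.045]
    - [0.06, 0.017, 0, 0.014, -0.05]

```text
t: 8.05
tool_pos: [0.6083, -0.0538, 0.2219]
tool_rot: [-3.138, 0.147, -0.008]
contact_force: [0.5, 2.3, 8.1]
opening: 0.0598
grip_force: 3.9
```

Emit:
apply_moves:
  plan:
    - [0.06, 0, 0, 0, 0]
    - [0.06, 0, 0, 0, 0]
    - [0.06, 0, 0, -0.004, 0]
    - [0.06, 0, 0, -0.01, 0]
    - [0.06, 0, 0, -0.014, 0]
    - [0.06, 0, 0, -0.014, 0]

```text
t: 8.55
tool_pos: [0.6064, -0.0538, 0.2343]
tool_rot: [3.138, -0.146, 0.001]
contact_force: [0.8, 0.8, 0.1]
opening: 0.06
grip_force: 0.0
```

```bash
python3 -c "
from h import *
report([0.599,-0.051])"
```

```text
vial [ 0.5996 -0.0521] z,len,n (np.float64(0.03326402823105969),) (np.float64(0.10778246460155644), 11884)
line frame mm [-46.5 -15.8] skew deg 2.04
vial in tool mm [-6.9 -1. ] tool skew 1.75 tcp z 0.2343
line refit (array([ 0.64704342, -0.03902279]), np.float64(0.06301870730009439), np.float64(0.200433424338495), 2659)
```

Emit:
apply_moves:
  plan:
    - [0.06, -0.016, 0, 0, 0]
    - [0.06, -0.016, 0, 0, 0]
    - [0.06, -0.016, 0, 0.008, 0]
    - [0.06, -0.016, 0, 0.013, 0]
    - [0.06, -0.016, 0, 0.014, 0]
    - [0.06, -0.016, 0, 0.014, 0]
    - [0.06, -0.013, 0, 0.014, -0.003]
    - [0.06, -0.007, 0, 0.014, -0.01]
    - [0.06, -0.001, 0, 0.014, -0.016]
    - [0.06, 0.005, 0, 0.014, -0.022]
    - [0.06, 0.011, 0, 0.014, -0.028]
    - [0.06, 0.017, 0, 0.014, -0.034]

```text
t: 9.6
tool_pos: [0.6252, -0.0554, 0.222]
tool_rot: [-3.14, 0.093, -0.008]
contact_force: [-0.1, 1.5, 7.1]
opening: 0.0599
grip_force: 3.8
```

Emit:
apply_moves:
  plan:
    - [0.06, 0, 0, 0, 0]
    - [0.06, 0, 0, 0, 0]
    - [0.06, 0, 0, -0.004, 0]
    - [0.06, 0, 0, -0.01, 0]
    - [0.06, 0, 0, -0.014, 0]
    - [0.06, -0.016, 0, -0.014, 0]
    - [0.06, -0.016, 0, -0.014, 0]

```text
t: 10.18
tool_pos: [0.6058, -0.0541, 0.2331]
tool_rot: [-3.14, 0.093, 0.004]
contact_force: [0.2, -0.3, 0.1]
opening: 0.0598
grip_force: 0.0
```

```bash
python3 -c "
from h import *
report([0.616,-0.053])"
```

```text
vial [ 0.6166 -0.0539] z,len,n (np.float64(0.033208578705162646),) (np.float64(0.10768578907746522), 15295)
line frame mm [-29.4 -16.5] skew deg 0.06
vial in tool mm [10.8 -0.9] tool skew -0.19 tcp z 0.2331
line refit (array([ 0.64703876, -0.03923651]), np.float64(0.06339332456903647), np.float64(0.20070798898772507), 2682)
```

Emit:
apply_moves:
  plan:
    - [0.06, 0.001, 0, 0.008, 0]
    - [0.06, 0.001, 0, 0.013, 0]
    - [0.06, 0.001, 0, 0.014, 0]
    - [0.06, 0.001, 0, 0.014, 0]
    - [0.06, 0.004, 0, 0.014, 0]
    - [0.06, 0.01, 0, 0.014, 0]
    - [0.06, 0.016, 0, 0.014, 0]
    - [0.06, 0.022, 0, 0.014, 0]
    - [0.06, 0.028, 0, 0.014, 0]
    - [0.06, 0.033, 0, 0.014, 0]
    - [0.06, 0.033, 0, 0.014, 0]
    - [0.06, 0.033, 0, 0.014, 0]

```text
t: 11.23
tool_pos: [0.6422, -0.0565, 0.2218]
tool_rot: [3.14, -0.093, 0.008]
contact_force: [1.0, 1.0, 7.9]
opening: 0.0602
grip_force: 4.2
```

Emit:
apply_moves:
  plan:
    - [0.06, 0, 0, -0.004, 0]
    - [0.06, 0, 0, -0.01, 0]
    - [0.06, 0, 0, -0.014, 0]
    - [0.06, -0.014, 0, -0.014, 0]
    - [0.06, -0.014, 0, -0.014, 0]
    - [0.06, -0.014, 0, -0.014, 0]

```text
t: 11.73
tool_pos: [0.6257, -0.0554, 0.2332]
tool_rot: [-3.14, 0.093, 0.001]
contact_force: [-0.7, 0.6, 0.1]
opening: 0.0598
grip_force: 0.0
```

```bash
python3 -c "
from h import *
report([0.633,-0.054])"
```

```text
vial [ 0.6329 -0.0548] z,len,n (np.float64(0.03327810644320317),) (np.float64(0.10778998081632322), 14739)
line frame mm [-13.1 -16.5] skew deg 0.11
vial in tool mm [ 7.2 -1. ] tool skew -0.19 tcp z 0.2332
line refit (array([ 0.64253062, -0.0290306 ]), np.float64(0.10432525372756245), np.float64(0.18037329096557597), 2365)
```

Emit:
apply_moves:
  plan:
    - [0.06, 0, 0, 0.008, 0]
    - [0.06, 0, 0, 0.013, 0]
    - [0.06, 0, 0, 0.014, 0]
    - [0.06, 0, 0, 0.014, 0]
    - [0.06, 0.003, 0, 0.014, 0]
    - [0.06, 0.009, 0, 0.014, 0]
    - [0.06, 0.015, 0, 0.014, 0]
    - [0.06, 0.021, 0, 0.014, 0]
    - [0.06, 0.026, 0, 0.014, 0]
    - [0.06, 0.026, 0, 0.014, 0]
    - [0.06, 0.026, 0, 0.014, 0]
    - [0.06, 0.026, 0, 0.014, 0]

```text
t: 12.78
tool_pos: [0.6538, -0.0572, 0.2221]
tool_rot: [3.14, -0.093, 0.008]
contact_force: [1.2, -0.4, 8.9]
opening: 0.0601
grip_force: 4.4
```

Emit:
apply_moves:
  plan:
    - [0.06, 0, 0, -0.004, 0]
    - [0.06, 0, 0, -0.01, 0]
    - [0.06, 0, 0, -0.03, 0]
    - [0.06, 0, 0, -0.06, 0]
    - [0.06, -0.03, 0, -0.1, 0]
    - [0.06, -0.06, 0, -0.13, 0]
    - [0.06, -0.08, 0, -0.13, 0]
    - [0.06, -0.08, 0, -0.13, 0]
    - [0.06, -0.08, 0, -0.13, 0]

```text
t: 13.53
tool_pos: [0.5715, -0.0521, 0.3499]
tool_rot: [3.14, -0.093, 0.001]
contact_force: [1.6, -0.8, 0.2]
opening: 0.0602
grip_force: 0.0
```

```bash
python3 -c "
from h import *
report([0.646,-0.055],'w4.png')
o=telemetry.get_obs(); M=R.from_rotvec(o['tool_rot']).as_matrix(); print('key in tool',M[:2,:2].T@(np.array([.6253,.0944])-o['tool_pos'][:2]))
p=eyes.get_image('wrist'); T=np.eye(4); T[:3,:3]=M; T[:3,3]=o['tool_pos']; p['pose']=T@p['hand_eye']
for q in eyes.tip_of('key_top',p)[:2]: print(q, world(p,*q['point']))"
```

```text
vial [ 0.6463 -0.0555] z,len,n (np.float64(0.03302649685029321),) (np.float64(0.1078762743354059), 7318)
line frame mm [  0.3 -16.3] skew deg 0.0
vial in tool mm [74.9 -1.1] tool skew -0.18 tcp z 0.3499
line refit (array([ 0.64710398, -0.03903361]), np.float64(0.06284872521584156), np.float64(0.20043373139800733), 1772)
key in tool [ 0.04450888 -0.14950562]
{'point': [143.8, 129.2], 'confidence': 0.82} [0.62723019 0.09446072 0.02782287]
{'point': [576.2, 235.2], 'confidence': 0.49} [ 0.50951824 -0.28177345  0.03262279]
```

View pics/w4.png

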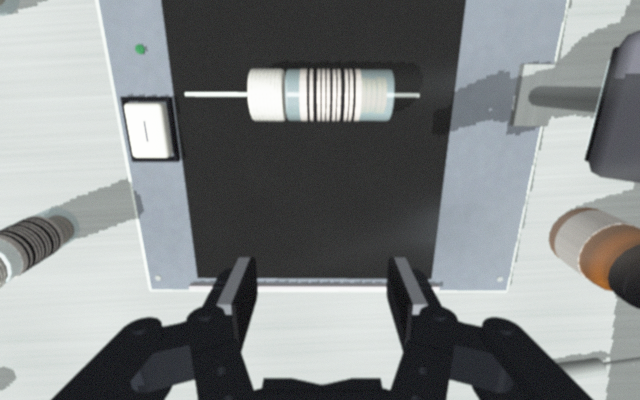

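The vial straddles the line at (320,95), centred within 1 mm, aligned, and its middle is about 16 mm along. The key is at (150,129). I'll close the fingers and go over the key.

Emit:
apply_moves:
  plan:
    - [0, 0.01, -0.03, 0, 0]
    - [0, 0.02, -0.065, 0, 0]
    - [0, 0.03, -0.1, 0, 0]
    - [0, 0.045, -0.135, 0, 0]
    - [0, 0.045, -0.15, 0, 0]
    - [0, 0.045, -0.15, 0.035, 0]
    - [0, 0.045, -0.15, 0.07, 0]
    - [0, 0.045, -0.15, 0.1, 0]
    - [0, 0.045, -0.15, 0.12, 0]
    - [0, 0.045, -0.15, 0.132, 0]
    - [0, 0.045, -0.15, 0.132, 0]
    - [0, 0.045, -0.15, 0.132, 0]

```text
t: 14.68
tool_pos: [0.6262, 0.0947, 0.217]
tool_rot: [3.14, -0.093, -0.002]
contact_force: [0.4, -0.3, 0.9]
opening: 0.0001
grip_force: 0.0
```

```bash
python3 -c "
from h import *
report([0.646,-0.055],'w5.png')"
```

```text
vial [ 0.6484 -0.023 ] z,len,n (np.float64(0.03247105747737754),) (np.float64(0.04586898671856153), 9368)
line frame mm [ 0.4 16.3] skew deg 0.48
vial in tool mm [ 29.1 116.1] tool skew -0.18 tcp z 0.217
line refit (array([ 0.64910656, -0.00760405]), np.float64(0.06523900240671081), np.float64(0.13555921004372645), 2100)
```

View pics/w5.png

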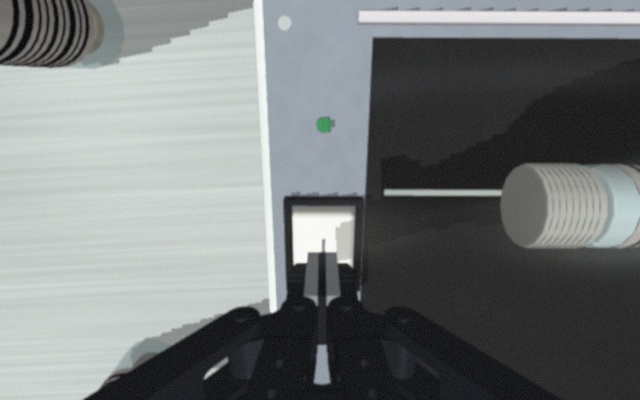

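The fingers (322,255) are over the key and the vial is still on the line. Pressing.

Emit:
apply_moves:
  plan:
    - [0, 0, 0, 0.008, 0]
    - [0, 0, 0, 0.015, 0]
    - [0, 0, 0, 0.019, 0]
    - [0, 0, 0, 0.021, 0]
    - [0, 0, 0, 0.021, 0]

```text
t: 15.15
tool_pos: [0.6263, 0.0948, 0.1972]
tool_rot: [3.14, -0.093, 0.001]
contact_force: [0.3, -0.7, 3.9]
opening: -0.0002
grip_force: 1.7
```

Emit:
apply_moves:
  plan:
    - [0, 0, 0, 0.002, 0]
    - [0, 0, 0, 0.004, 0]
    - [0, 0, 0, 0.006, 0]
    - [0, 0, 0, 0.006, 0]
    - [0, 0, 0, 0.006, 0]

```text
t: 15.57
tool_pos: [0.6267, 0.0949, 0.1951]
tool_rot: [3.14, -0.092, -0.001]
contact_force: [-10.1, -1.2, 22.0]
opening: 0.0002
grip_force: 11.3
```

Bottomed (tip 4.9 mm below the key's rest height, 22 N). Releasing and retreating.

Emit:
apply_moves:
  plan:
    - [0, 0, 0, -0.006, 0]
    - [0, 0, 0, -0.015, 0]
    - [0, 0, 0, -0.03, 0]
    - [0, 0, 0, -0.06, 0]
    - [0, 0, 0, -0.1, 0]
    - [0, -0.03, 0.03, -0.14, 0]
    - [0, -0.06, 0.06, -0.16, 0]
    - [0, -0.08, 0.09, -0.16, 0]
    - [0, -0.08, 0.12, -0.16, 0]
    - [0, -0.08, 0.12, -0.16, 0]
    - [0, -0.08, 0.12, -0.16, 0]
    - [0, -0.08, 0.12, -0.16, 0]

```text
t: 16.57
tool_pos: [0.5389, -0.0203, 0.3509]
tool_rot: [-3.14, 0.094, -0.0]
contact_force: [0.2, -0.3, 0.3]
opening: 0.0001
grip_force: 0.0
```

```bash
python3 -c "
from h import *
report([0.646,-0.055],'w6.png')
o,T,p=wrist()
for q in eyes.tip_of('key_top',p)[:1]: print(q, world(p,*q['point']))"
```

```text
vial [ 0.6463 -0.0552] z,len,n (np.float64(0.03296422989682096),) (np.float64(0.10804333981590855), 8161)
line frame mm [  0.3 -16. ] skew deg -0.03
vial in tool mm [109.4  28.4] tool skew -0.15 tcp z 0.3509
line refit (array([ 0.64728867, -0.03888132]), np.float64(0.0611515490460985), np.float64(0.20049128948697587), 1965)
{'point': [177.9, 88.8], 'confidence': 0.84} [0.62453681 0.09306354 0.02716307]
```

View pics/w6.png

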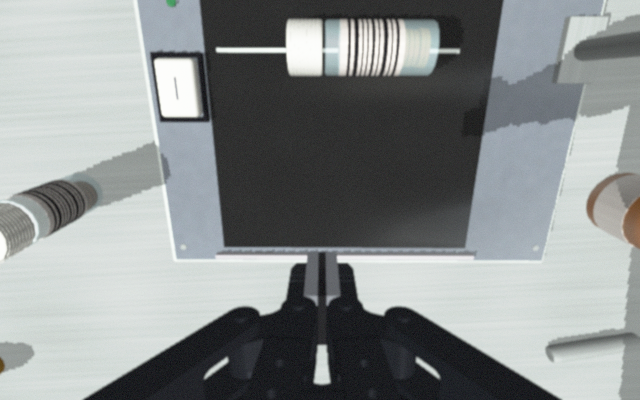

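The vial (362,47) lies still on the line, the key (178,88) is up at 27 mm, and the gripper touches nothing.

```bash
python3 -c "
from h import *
print(ctrl.finish_job())"
```

```text
the job is handed in; nothing more can be done
None
```

I rolled the vial onto the reading line (measured 0.3 mm off centre across it, 16 mm from the middle along it, under 0.1° skew), then pressed the key to the bottom and let it spring back up, and handed the job in at about 17 s; no verdict was shown.

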